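# Clear the slide scanner's bed and hold its slide carriage out at the mark

## Robot

A 6-joint arm with a two-finger parallel gripper is mounted at the origin on the work surface. World frame = base frame: x ahead of the robot, y to its left, z up, the work surface at z = 0. Lengths are in m, angles in rad, forces in N, time in s.
With the tool pointing down it reaches from about 0.375 to 0.75 m from the base axis. Payload 9 kg.
Tool frame: the origin (TCP) lies on the centre line of the jaws, within the pads' length; the fingertips stand 22 mm ahead of it and the grasp point (between the pads) lies 3 mm ahead of it; z points along the fingers, y is the direction in which the jaws open and shut (so a half turn about z gives the same grasp; the last joint's range is limited). The gripper opens to 85 mm and grips with 20 to 120 N. Pads are 22 mm wide; open, the fingers measure 114 mm over their backs; the gripper's body (76 mm by 85 mm) begins 54 mm behind the grasp point. The pads swing forward as they close: fully open they stand 13 mm farther back than shut.
Start: joints at [0.969, 0.104, 0.097, 1.564, 0, 1.353], TCP at [0.225, 0.556, 0.253] pointing down, gripper open.
Joint ranges: [-2.99, 2.99], [-0.84, 1.86], [-1.1, 1.16], [-1.84, 2.11], [-1.51, 1.56], [-3.14, 3.14]. Speed limits (rad/s): [2.22, 2.22, 2.57, 3.14, 3.14, 3.14].

## Interface

Orientations are given as a unit quaternion [w, x, y, z].
In Python, from cell import * gives the robot as it stands.
- The arm moves only by the tool servo_tool, never from a script. Its argument "series" is a list of rows, each an object of numbers: "dx", "dy", "dz": the shift along the tool's x, y, z in cm; "spin": the turn about the tool's z in degrees; "grip": the opening, from 0 (shut) to 1 (fully open). A call has 1 to 10 rows; each row shifts and turns the commanded pose from where the row before left it, along the tool's axes as they then stand; what a row does not reach is not made up. A row lasts 1/12 s, in which the tool goes at most 41.7 mm and 7.16 degrees, less where a joint would pass 70% of its speed; a pose out of reach is approached as far as the arm can. A call is refused whole if a number of a shift passes 4.17 or a number of a turn 7.16, either way. A call with a gripper value outside its range is refused whole. The fingers move at their own pace and stop on an object; "newtons" is the grip in N (left out, the last holds). Time passes only in rows, so rows that do not move let the fingers close. It gives the time, the measured TCP pose, the force and the opening at its end, in the units of the state.
- get_obs(): the state, without advancing time (a new reading comes with each control period).
- read_camera(name): name is "scene" or "top" or "wrist"; returns a dict with "img" (400x640x3 uint8, blue, green, red), "K" (3x3 intrinsics, pixels), "distortion" ([k1, k2, p1, p2, k3] as OpenCV has them; the pictures are not rectified), "R" (3x3) and "t" (3): a world point X has camera coordinates R X + t; the wrist camera has in their place "hand_eye" (4x4, takes a point from camera to tool coordinates, whose origin is the TCP and whose axes are the flange's). Camera axes: x right, y down, z forward; pixel columns grow to the right and rows downward; lengths in m; the calibration is good to about 2 mm. A picture is of the moment at which its call begins: read the wrist's pose just before it. There is no depth.
- job_done(): hands the job in, once; it reports no verdict.
The state is a dict: "time_s": time; "qpos": joint angles; "joint_vel": joint speeds; "joint_torque": joint torques, N m; "ee_pos": TCP position; "tool_rot": TCP orientation; "ft_force": force on the tool from outside, world axes, zero at the start; "torque": the same for the moment, N m; "opening": finger opening in m.
Only numpy, scipy, OpenCV 4.12 (cv2) and the standard library are available. Lean on these libraries where they do the work, as an engineer would, in place of code of your own. Each camera call takes 0.05 s, during which the arm holds its last target. There are 200 camera calls.

## Task

Bits of a cracked ceramic insert lie in the path of the slide scanner's carriage: take the scraper block, sweep all four chips off the steel bed into the waste tray on its left with it (do not touch the chips with the fingers), and set the scraper down on the bench clear of the scanner. Only then grip the carriage's upright post, pull the spring-return carriage straight out until its pointer stands level with the index finger beside the bed, and finish while still holding it there, because it springs back if let go. Leave the other things on the bench where they are.

Things in the scene. Friction and masses are not known exactly. Their poses are not given: they have to be found in the camera images.
- scanner: Fixed slide scanner. Origin on the bench; +x from loading bed to housing (carriage comes out along -x), +y left seen from the robot, z up. Dark steel bed: x -130 to 100 mm, y -105 to 75, top 45 high. White housing behind: x 100 to 300, y -130 to 110, 90 high. Chip centres start within x -92 to -35, y -42 to 47.
- bed (a point): Point on the top of the steel bed, 45 mm above the bench, at x -60, y 0 in the scanner's frame: the middle of the area where the chips lie. Axes as the scanner's.
- tray (a point): Centre of the floor of the aluminium waste tray, fixed to the scanner directly against the bed's left edge; floor 4 mm above the bench, point at x -55, y 120 mm in the scanner's frame. Tray spans x -140 to 30, y 75 to 165; walls 4 mm thick, 40 mm high. Axes as the scanner's.
- carriage (a joint): How far the slide carriage is pulled out along the scanner's -x: 0 home (the start), at most 0.12 m. A spring draws it home with about 3 N at home, 8.5 N at 0.1 m. It is an aluminium plate 80 mm wide, 12 mm thick, underside 2 mm over the bed, carrying two glass slides; its front edge at home is at x 20 mm in the scanner's frame. It would strike chips in its path.
- handle (a point): Middle of the carriage's handle: an upright steel post 16 mm in diameter (21 mm in its top 6 mm), from 59 to 114 mm above the bench; this point is on its axis, 87 mm above the bench. At home it is at x 30, y 0 mm in the scanner's frame, 70 mm in front of the housing. It can be gripped from above in any direction.
- pointer (a point): Tip of the carriage's pointer, the pointed end of the 20 mm wide cross bar that runs from the post to the carriage's right (-y) side, 59 mm above the bench; same x as the post's axis. Axes as the scanner's.
- mark (a point): The mark: tip of a slim steel index finger fixed on the bench right (-y) of the bed, with a 4 mm thick fin on top, 60 mm high; the point is the fin's top on the bed side. It is 50 to 100 mm nearer the robot (along the scanner's -x) than the pointer at home. The pointer is at the mark when both have the same x in the scanner's frame. Axes as the scanner's.
- scraper_mid (a point): Centre of the loose scraper block (110 to 220 g), 33 mm above its underside; it stands on the bench right of the scanner. Axes: x along the blade, z up. Black blade block 110 mm (x) by 24 mm (y), 26 mm high; on its middle a wooden grip rib, 56 mm (x) by 18 mm (y), from 26 to 67 mm above the underside.
- scraper: The same scraper block; origin at the centre of its underside.
- chip0_mid (a point): Centre of one loose white ceramic chip on the bed, about 22 by 16 mm, 8 mm thick, 10 to 16 g; this point is 4 mm above its underside.
- chip1_mid (a point): Centre of one loose white ceramic chip on the bed, about 22 by 16 mm, 8 mm thick, 10 to 16 g; this point is 4 mm above its underside.
- chip2_mid (a point): Centre of one loose white ceramic chip on the bed, about 22 by 16 mm, 8 mm thick, 10 to 16 g; this point is 4 mm above its underside.
- chip3_mid (a point): Centre of one loose white ceramic chip on the bed, about 22 by 16 mm, 8 mm thick, 10 to 16 g; this point is 4 mm above its underside.
- slide_box: Bystander: closed white and grey slide box 87 x 82 mm, 35 mm high, beside the scraper. Origin under its centre.
- vial: Bystander: small white vial, 28 mm in diameter, 50 mm high. Origin under its centre.
- wash_bottle: Bystander: clear bottle, 64 mm in diameter, 150 mm high. Origin under its centre.
- white_jar: Bystander: white jar, 40 mm in diameter, 60 mm high. Origin under its centre.
- dish: Bystander: shallow clear dish, 90 mm in diameter, 15 mm high. Origin under its centre.
- mouse: Bystander: black computer mouse 105 x 60 mm, 30 mm high. Origin under its centre.
There are look-alikes about, which are no part of the job. What is shaped like the scraper but red is not meant.

How it is judged:
On the way, in this order (a step that is already met when the one before it is completed fails the run):
1. all four chips have been swept off the bed and lie in the waste tray (height (world z) of each of chip0_mid, chip1_mid, chip2_mid, chip3_mid below 0.036 m and y of chip0_mid in the frame of scanner between 0.073 and 0.165 m and x of chip0_mid in the frame of scanner between -0.142 and 0.032 m and y of chip1_mid in the frame of scanner between 0.073 and 0.165 m and x of chip1_mid in the frame of scanner between -0.142 and 0.032 m and y of chip2_mid in the frame of scanner between 0.073 and 0.165 m and x of chip2_mid in the frame of scanner between -0.142 and 0.032 m and y of chip3_mid in the frame of scanner between 0.073 and 0.165 m and x of chip3_mid in the frame of scanner between -0.142 and 0.032 m), for 0.2 s.
2. the scraper is set down on the bench, let go, clear of the scanner (height (world z) of scraper_mid below 0.045 m and contact force between the fingers and scraper below 0.2 N and contact force between scraper and scanner below 0.2 N and contact force between scraper and carriage below 0.2 N and linear speed of scraper below 0.03 m/s), for 0.2 s.
At the end, for the whole second after the job is handed in: carriage pointer within 6 mm of the mark along its travel, at rest (under 20 mm/s), held by the fingers (over 2 N); all four chips in the waste tray (under 36 mm high); scraper let go, at rest on the bench (centre under 45 mm), touching neither scanner nor carriage (all of step 1 and all of step 2 and x of pointer in the frame of mark between -0.006 and 0.006 m and velocity of joint carriage between -0.02 and 0.02 m/s and contact force between the fingers and carriage above 2 N); the arm keeps its last pose, push and grip.
It fails at once if the carriage is pulled out more than 15 mm while a chip still lies on the bed (value of joint carriage above 0.015 m and height (world z) of any of chip0_mid, chip1_mid, chip2_mid, chip3_mid above 0.043 m).
It fails at once if the fingers touch a chip (contact force between the fingers and chip0 above 0.5 N or contact force between the fingers and chip1 above 0.5 N or contact force between the fingers and chip2 above 0.5 N or contact force between the fingers and chip3 above 0.5 N).
It fails at once if a bystander is moved more than 30 mm (distance of any of slide_box, vial, wash_bottle, white_jar, dish, mouse from where it was at the start of the episode above 0.03 m).
It also fails if it takes over 64 s, if anything falls off the work surface, if the arm or the gripper's body presses on something with over 40 N, if the wrist force passes 120 N, or if a joint passes its speed limit or range.

## Working session

There is one attempt and no reset: what is moved stays moved. The work goes in short steps, Python scripts to look and compute and a tool call to move; the robot and the scene stay as the last step left them, time stands still between calls to the robot, and variables do not carry over. Pictures are saved under pics/ and viewed, about 8 in all and at most 12, crops included, and the job is handed in when it is done.

Besides the shell and the picture viewer there is one more tool, called after ">>>" by a JSON object that holds its "op" and its "data", one argument or row to a line. servo_tool: Moves the arm, as the interface text tells. Its arguments: {"type":"object","properties":{"series":{"type":"array","items":{"type":"object","properties":{"dx":{"type":"number"},"dy":{"type":"number"},"dz":{"type":"number"},"spin":{"type":"number"},"grip":{"type":"number"}}}},"newtons":{"type":"number"}},"required":["series"]}

```bash
mkdir -p pics; ls; cat > h.py <<'E'
from cell import *
import numpy as np, cv2
from scipy.spatial.transform import Rotation as Rn
def snap(name,fn):
    o=get_obs(); c=read_camera(name); cv2.imwrite('pics/'+fn,c['img'])
    if name=='wrist':
        q=o['tool_rot']; Rt=Rn.from_quat([q[1],q[2],q[3],q[0]]).as_matrix()
        T=np.eye(4);T[:3,:3]=Rt;T[:3,3]=o['ee_pos']; T=T@np.array(c['hand_eye']); 
        R=T[:3,:3].T; t=-R@T[:3,3]
    else: R,t=np.array(c['R']),np.array(c['t'])
    np.savez('pics/'+fn[:-4]+'.npz',K=c['K'],d=c['distortion'],R=R,t=t)
    return c
def w(fn,pts,z):
    "pixels -> world at height z"
    c=np.load('pics/'+fn[:-4]+'.npz'); p=np.array(pts,float).reshape(-1,1,2)
    n=cv2.undistortPoints(p,c['K'],c['d']).reshape(-1,2)
    D=np.c_[n,np.ones(len(n))]@c['R']; C=-c['R'].T@c['t']
    z=np.broadcast_to(z,len(n))
    return C+D*((z-C[2])/D[:,2])[:,None]
def px(fn,X):
    c=np.load('pics/'+fn[:-4]+'.npz')
    return cv2.projectPoints(np.array(X,float).reshape(-1,1,3),cv2.Rodrigues(c['R'])[0],c['t'],c['K'],c['d'])[0].reshape(-1,2)
E
python3 - <<'E'
from h import *
snap('top','top0.png'); snap('scene','sc0.png')
print(get_obs())
E
```

```text
pics
{'time_s': 0.1, 'qpos': array([9.69316857e-01, 1.04660676e-01, 9.65625204e-02, 1.56390362e+00,
       7.92564530e-06, 1.35311161e+00]), 'joint_vel': array([ 0.00242437, -0.00159081,  0.0008306 , -0.00072806,  0.00025896,
        0.00064496]), 'joint_torque': array([ 5.85515401e-03, -5.58209145e+01,  5.04721320e+01,  1.30476529e-02,
       -2.68321010e-04, -4.78986306e-05]), 'ee_pos': array([0.22448983, 0.55613107, 0.25259624]), 'tool_rot': array([-2.43655015e-04,  1.90721754e-01,  9.81643952e-01, -5.51292038e-04]), 'ft_force': array([-0.53940396,  0.66946409, -0.70257573]), 'torque': array([-0.03627472, -0.03144416, -0.01597535]), 'opening': 0.08537698770634855}
```

View pics/top0.png

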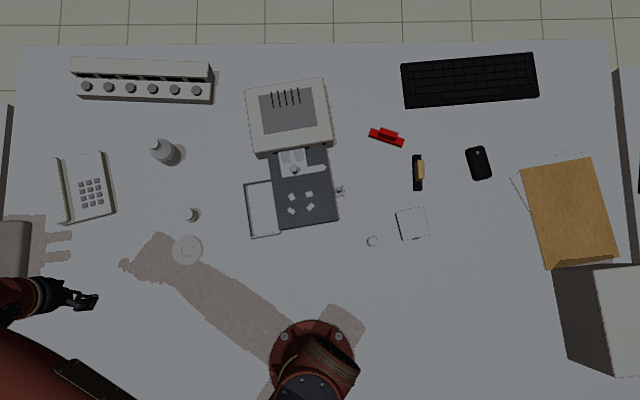

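View pics/sc0.png

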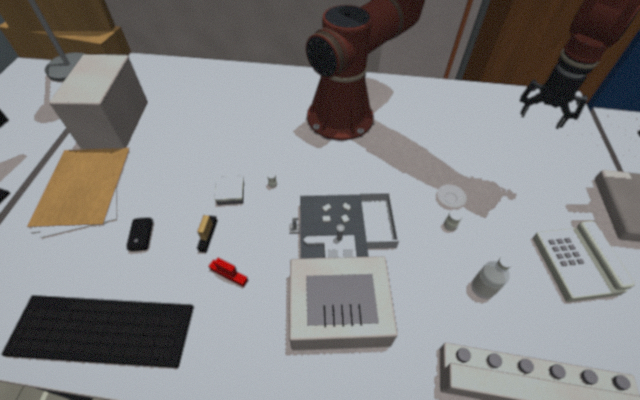

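The top view shows the scanner (bed about (305,190), tray (263,210), four chips around (300,202)), the black scraper with its wooden rib at (418,172) and the red decoy at (386,136). The slide box is at (412,223), the vial at (372,241) and the mark's finger at about (340,190). I'll enlarge the top view.

```bash
python3 - <<'E'
from h import *
i=cv2.imread('pics/top0.png')[130:250,235:435]
cv2.imwrite('pics/c1.png',cv2.resize(i,None,fx=4,fy=4,interpolation=cv2.INTER_CUBIC))
f='top0.png'
print(w(f,[(313,345)],0))
print('bed corners near tray/front', w(f,[(278,231),(340,221)],.045))
print('housing top corners', w(f,[(245,90),(323,78),(333,147),(256,157)],.09))
print('scraper', w(f,[(419,168)],.067),w(f,[(417,155),(418,190)],.026))
E
```

```text
[[ 0.04980392 -0.00445735  0.        ]]
bed corners near tray/front [[ 0.3808682   0.09668643  0.045     ]
 [ 0.40944766 -0.08600758  0.045     ]]
housing top corners [[ 0.79811259  0.19400658  0.09      ]
 [ 0.83344591 -0.03841502  0.09      ]
 [ 0.62145835 -0.06625408  0.09      ]
 [ 0.59323598  0.15794839  0.09      ]]
scraper [[ 0.56232446 -0.31862055  0.067     ]] [[ 0.61226091 -0.3238773   0.026     ]
 [ 0.5039358  -0.32280629  0.026     ]]
```

View pics/c1.png

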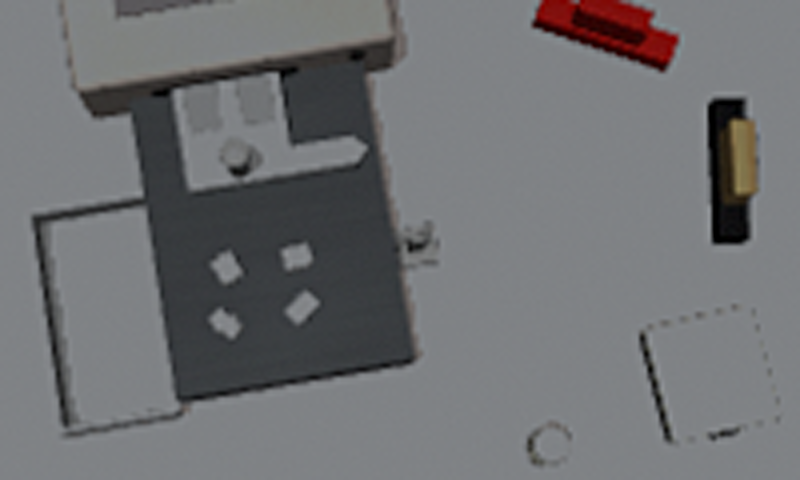

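```bash
cat >> h.py <<'E'
def toW(s,P): # scanner pose (x,y,th), pts in scanner frame
    P=np.atleast_2d(P).astype(float); c,q=np.cos(s[2]),np.sin(s[2])
    return np.c_[s[0]+c*P[:,0]-q*P[:,1], s[1]+q*P[:,0]+c*P[:,1], P[:,2]]
def toS(s,P):
    P=np.atleast_2d(P).astype(float); c,q=np.cos(s[2]),np.sin(s[2]); a=P[:,0]-s[0];b=P[:,1]-s[1]
    return np.c_[c*a+q*b,-q*a+c*b,P[:,2]]
E
python3 - <<'E'
from h import *
from scipy.optimize import least_squares
f='top0.png'
cr=lambda L:np.array(L,float)/4+[235,130]
M=np.array([(-130,75,45),(-130,-105,45),(30,165,40),(-140,165,40),(100,-130,90),(100,110,90),(30,0,114)])/1000
m=cr([(180,401),(414,358),(35,216),(68,434),(393,40),(82,93),(240,149)])
r=least_squares(lambda s:(px(f,toW(s,M))-m).ravel(),[.52,.03,-.15]); s=r.x
print('scanner',s, np.round(r.fun.reshape(-1,2),1).tolist())
ch=w(f,cr([(227,267),(297,256),(302,307),(225,323)]),.053); print('chips S',toS(s,ch).round(3).tolist()); print(ch.round(3).tolist())
print('pointer S',toS(s,w(f,cr([(368,150)]),.059)).round(3), 'mark',toS(s,w(f,cr([(420,240),(405,240),(435,230)]),.06)).round(3).tolist())
print('rib', w(f,cr([(730,120),(755,120),(758,195),(732,195)]),.067).round(3).tolist())
print('blade', w(f,cr([(709,98),(746,98),(711,242),(747,243)]),.026).round(3).tolist())
print('box',w(f,cr([(640,330),(670,440),(780,415),(750,308)]),.035).round(3).tolist(),'vial',w(f,cr([(550,445)]),.05))
np.save('s.npy',s)
E
```

```text
scanner [0.52417572 0.03825104 0.17096749] [[0.3, -0.1], [1.9, -0.0], [-1.4, -0.8], [-1.1, 0.5], [1.9, -0.8], [-1.4, 0.2], [-0.2, 0.9]]
chips S [[-0.039, 0.025, 0.053], [-0.04, -0.028, 0.053], [-0.078, -0.025, 0.053], [-0.08, 0.033, 0.053]]
[[0.481, 0.056, 0.053], [0.489, 0.004, 0.053], [0.451, 0.001, 0.053], [0.44, 0.057, 0.053]]
pointer S [[ 0.028 -0.093  0.059]] mark [[-0.046, -0.119, 0.06], [-0.044, -0.108, 0.06], [-0.04, -0.131, 0.06]]
rib [[0.586, -0.315, 0.067], [0.586, -0.333, 0.067], [0.53, -0.333, 0.067], [0.53, -0.314, 0.067]]
blade [[0.614, -0.31, 0.026], [0.614, -0.338, 0.026], [0.503, -0.307, 0.026], [0.502, -0.334, 0.026]]
box [[0.435, -0.25, 0.035], [0.353, -0.27, 0.035], [0.371, -0.351, 0.035], [0.451, -0.332, 0.035]] vial [[ 0.34931151 -0.1795766   0.05      ]]
```

>>> {"op": "servo_tool", "data": {
  "series": [
    {"spin": -5.5,"grip": 1},
    {"spin": -5.5},
    {"spin": -5.5},
    {"spin": -5.5},
    {"dx": -1.6,"dy": -3.8},
    {"dx": -1.6,"dy": -3.8},
    {"dx": -1.6,"dy": -3.8},
    {"dx": -1.6,"dy": -3.8},
    {"dx": -1.6,"dy": -3.8},
    {"dx": -1.6,"dy": -3.8}
  ]
}}

```text
invalid input
```

>>> {"op": "servo_tool", "data": {
  "series": [
    {"dx": -1.6,"dy": -3.8},
    {"dx": -1.6,"dy": -3.8},
    {"dx": -1.6,"dy": -3.8},
    {"dx": -1.6,"dy": -3.8},
    {"dx": -1.6,"dy": -3.8},
    {"dx": -1.6,"dy": -3.8},
    {"dx": -1.6,"dy": -3.8},
    {"dx": -1.6,"dy": -3.8},
    {}
  ]
}}

```text
invalid input
```

```bash
python3 - <<'E'
from h import *
c=snap('wrist','w1.png'); print(np.array(c['hand_eye']).round(3)); o=get_obs(); print(o['ee_pos'],o['tool_rot'],o['time_s'],o['qpos'])
E
```

```text
[[-0.    -0.962 -0.273  0.069]
 [ 1.    -0.    -0.     0.001]
 [-0.    -0.273  0.962 -0.121]
 [ 0.     0.     0.     1.   ]]
[0.22451494 0.55616515 0.25270973] [-2.08117313e-04  1.90728610e-01  9.81642676e-01 -4.58422441e-04] 0.15 [9.69310216e-01 1.04559874e-01 9.66614688e-02 1.56390469e+00
 1.66955911e-05 1.35311891e+00]
```

View pics/w1.png

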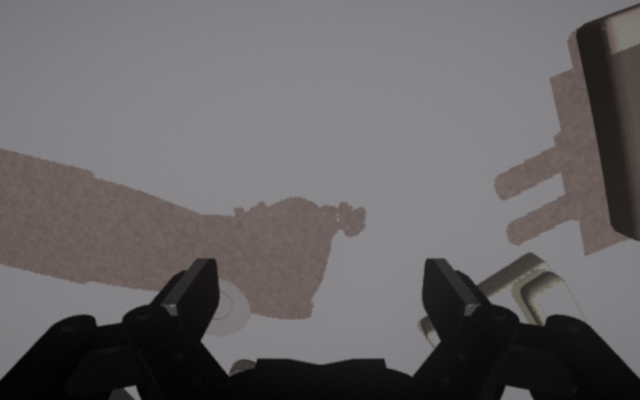

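The wrist view shows bare bench and the gripper at the bottom; the moves were refused. I'll give every field in each row.

>>> {"op": "servo_tool", "data": {
  "newtons": 40,
  "series": [
    {"dx": 0,"dy": 0,"dz": 0,"spin": -5.5,"grip": 1},
    {"dx": 0,"dy": 0,"dz": 0,"spin": -5.5,"grip": 1},
    {"dx": 0,"dy": 0,"dz": 0,"spin": -5.5,"grip": 1},
    {"dx": 0,"dy": 0,"dz": 0,"spin": -5.5,"grip": 1},
    {"dx": -1.6,"dy": -3.8,"dz": 0,"spin": 0,"grip": 1},
    {"dx": -1.6,"dy": -3.8,"dz": 0,"spin": 0,"grip": 1},
    {"dx": -1.6,"dy": -3.8,"dz": 0,"spin": 0,"grip": 1},
    {"dx": -1.6,"dy": -3.8,"dz": 0,"spin": 0,"grip": 1},
    {"dx": -1.6,"dy": -3.8,"dz": 0,"spin": 0,"grip": 1},
    {"dx": -1.6,"dy": -3.8,"dz": 0,"spin": 0,"grip": 1}
  ]
}}

```text
time_s: 0.98
ee_pos: [0.3208, 0.3267, 0.2531]
tool_rot: [0.0, -0.0, 1.0, 0.0]
ft_force: [1.1, -0.1, 0.6]
opening: 0.0854
```

>>> {"op": "servo_tool", "data": {
  "series": [
    {"dx": -1.6,"dy": -3.8,"dz": 0,"spin": 0,"grip": 1},
    {"dx": -1.6,"dy": -3.8,"dz": 0,"spin": 0,"grip": 1},
    {"dx": -1.6,"dy": -3.8,"dz": 0,"spin": 0,"grip": 1},
    {"dx": -1.6,"dy": -3.8,"dz": 0,"spin": 0,"grip": 1},
    {"dx": -1.6,"dy": -3.8,"dz": 0,"spin": 0,"grip": 1},
    {"dx": -1.6,"dy": -3.8,"dz": 0,"spin": 0,"grip": 1},
    {"dx": -1.6,"dy": -3.8,"dz": 0,"spin": 0,"grip": 1},
    {"dx": -1.6,"dy": -3.8,"dz": 0,"spin": 0,"grip": 1},
    {"dx": 0,"dy": 0,"dz": 0,"spin": 0,"grip": 1}
  ]
}}

```text
time_s: 1.73
ee_pos: [0.4505, 0.0186, 0.2525]
tool_rot: [0.0, 0.003, 1.0, -0.001]
ft_force: [0.0, 1.4, -0.5]
opening: 0.0853
```

```bash
python3 - <<'E'
from h import *
c=snap('wrist','w2.png'); o=get_obs(); print(o['ee_pos'],o['tool_rot'],o['time_s'])
E
```

```text
[0.4493889  0.02123087 0.25267289] [-4.26068002e-04  2.70053707e-03  9.99996261e-01 -6.04990658e-05] 1.7833
```

View pics/w2.png

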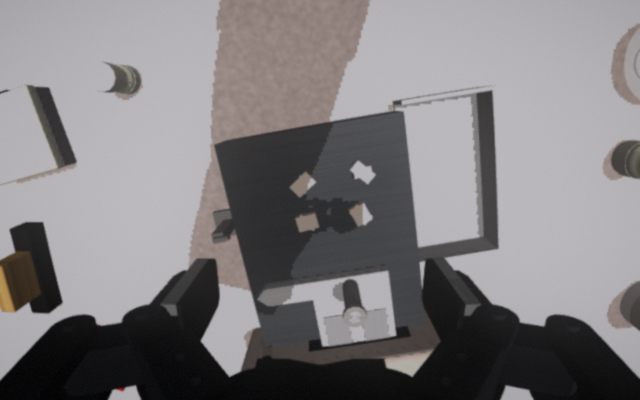

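This close view shows the bed's front corners at (403,111) and (217,145), and chips at (302,184), (363,172), (306,221) and (360,214). The post top is at (355,316), the pointer tip at (258,297) and the mark finger at about (222,225). The scraper is at the left edge. I'll refit the scanner pose from these.

```bash
python3 - <<'E'
from h import *
from scipy.optimize import least_squares
f='w2.png'
M=np.array([(-130,75,45),(-130,-105,45),(-140,165,40),(30,165,40),(30,0,114)])/1000
m=np.array([(403,111),(217,145),(492,91),(497,247),(355,316)],float)
r=least_squares(lambda s:(px(f,toW(s,M))-m).ravel(),np.load('s.npy')); s=r.x
print('scanner',s, np.round(r.fun.reshape(-1,2),1).tolist())
ch=w(f,[(302,184),(363,172),(306,221),(360,214)],.053); print('chips S',toS(s,ch).round(3).tolist())
print('pointer S',toS(s,w(f,[(258,297)],.059)).round(3))
np.save('s.npy',s)
print('bed start/end W',toW(s,[(-.063,-.076,0),(-.063,.085,0)]).round(4).tolist(), 'yaw',np.degrees(s[2]))
i=cv2.imread('pics/w2.png')[195:260,195:255]; cv2.imwrite('pics/c2.png',cv2.resize(i,None,fx=8,fy=8,interpolation=cv2.INTER_CUBIC))
E
```

```text
scanner [0.52886869 0.04236798 0.16168554] [[-0.3, 1.0], [-3.9, -0.1], [3.0, -5.0], [3.6, 5.1], [-1.5, 1.2]]
chips S [[-0.08, -0.028, 0.053], [-0.082, 0.03, 0.053], [-0.043, -0.031, 0.053], [-0.042, 0.022, 0.053]]
pointer S [[ 0.028 -0.094  0.059]]
bed start/end W [[0.4789, -0.0428, 0.0], [0.453, 0.1161, 0.0]] yaw 9.263899057121534
```

View pics/c2.png

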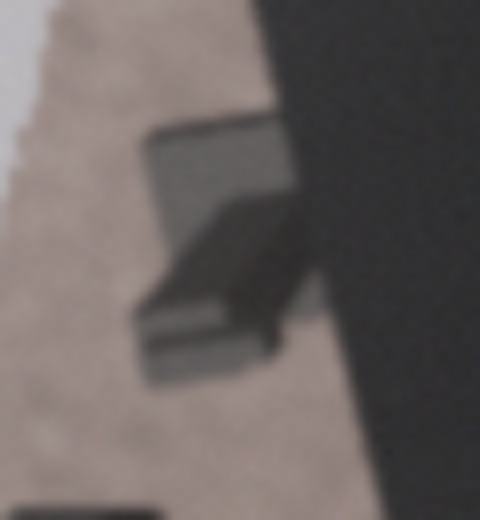

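>>> {"op": "servo_tool", "data": {
  "series": [
    {"dx": -1,"dy": -3.8,"dz": 0,"spin": 0,"grip": 1},
    {"dx": -1,"dy": -3.8,"dz": 0,"spin": 0,"grip": 1},
    {"dx": -1,"dy": -3.8,"dz": 0,"spin": 0,"grip": 1},
    {"dx": -1,"dy": -3.8,"dz": 0,"spin": 0,"grip": 1},
    {"dx": -1,"dy": -3.8,"dz": 0,"spin": 0,"grip": 1},
    {"dx": -1,"dy": -3.8,"dz": 0,"spin": 0,"grip": 1},
    {"dx": -1,"dy": -3.8,"dz": 0,"spin": 0,"grip": 1},
    {"dx": -1,"dy": -3.8,"dz": 0,"spin": 0,"grip": 1},
    {"dx": -1,"dy": -3.8,"dz": 0,"spin": 0,"grip": 1},
    {"dx": 0,"dy": 0,"dz": 0,"spin": 0,"grip": 1}
  ]
}}

```text
time_s: 2.62
ee_pos: [0.5391, -0.3223, 0.2498]
tool_rot: [-0.001, 0.002, 1.0, 0.001]
ft_force: [0.2, 0.3, -1.1]
opening: 0.0854
```

```bash
python3 - <<'E'
from h import *
c=snap('wrist','w3.png'); o=get_obs(); print(o['ee_pos'],o['tool_rot'],o['time_s'])
E
```

```text
[ 0.53882499 -0.31934924  0.2507214 ] [-0.00129715  0.00107571  0.99999788  0.00118274] 2.6667
```

View pics/w3.png

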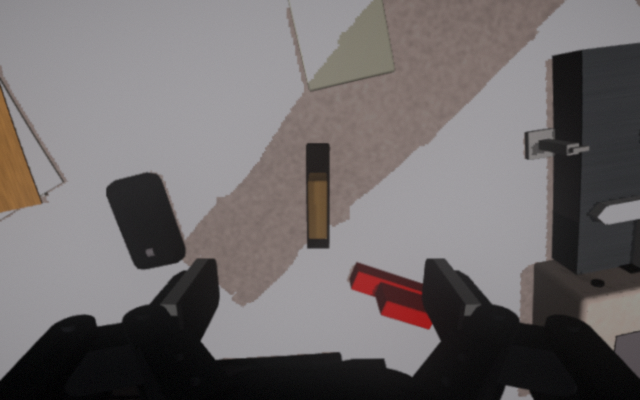

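The scraper is seen upright: blade x 306–329, y 143–248, rib about x 308–328, y 180–240. The slide box, mouse and red decoy are clear of it. At the right edge, the mark fin's tip is at (588,149) and the pointer tip at (590,211).

```bash
python3 - <<'E'
from h import *
from scipy.optimize import least_squares
f='w2.png'
M=np.array([(-130,75,45),(-130,-105,45),(30,0,114)])/1000
m=np.array([(403,111),(217,145),(355,316)],float)
M2=np.array([(-130,75,45),(-130,-105,45),(30,165,40),(-140,165,40),(100,-130,90),(100,110,90),(30,0,114)])/1000
m2=np.array([(180,401),(414,358),(35,216),(68,434),(393,40),(82,93),(240,149)])/4+[235,130]
for wt in (0,1.):
    r=least_squares(lambda s:np.r_[(px(f,toW(s,M))-m).ravel()/2,wt*(px('top0.png',toW(s,M2))-m2).ravel()],np.load('s.npy')); s=r.x
    print('scanner',s, np.round(r.fun[:6].reshape(-1,2),1).tolist())
np.save('s.npy',s)
print('chips',toS(s,w(f,[(302,184),(363,172),(306,221),(360,214)],.053)).round(3).tolist(),'ptr',toS(s,w(f,[(258,297)],.059)).round(3))
print('mark w2',toS(s,w(f,[(195+225/8,195+320/8),(195+215/8,195+300/8),(195+265/8,195+340/8)],.06)).round(3).tolist())
f='w3.png'
print('mark,ptr w3',toS(s,w(f,[(588,149),(575,156),(590,211)],[.06,.06,.059])).round(4).tolist())
print('rib',w(f,[(309,180),(327,180),(328,240),(309,240)],.067).round(4).tolist())
print('blade',w(f,[(306,143),(329,143),(329,248),(307,248)],.026).round(4).tolist())
print('start/end W',toW(s,[(-.063,-.076,0),(-.063,.085,0)]).round(4).tolist(), np.degrees(s[2]))
E
```

```text
scanner [0.52824104 0.04428975 0.16470896] [[0.7, 0.1], [-1.1, -0.2], [0.4, 0.3]]
scanner [0.52620173 0.04150762 0.16815534] [[-1.0, -1.2], [-2.8, -1.0], [-1.1, -0.7]]
chips [[-0.078, -0.027, 0.053], [-0.079, 0.031, 0.053], [-0.041, -0.03, 0.053], [-0.039, 0.023, 0.053]] ptr [[ 0.03  -0.094  0.059]]
mark w2 [[-0.043, -0.111, 0.06], [-0.045, -0.112, 0.06], [-0.039, -0.107, 0.06]]
mark,ptr w3 [[-0.0379, -0.1076, 0.06], [-0.0332, -0.1206, 0.06], [0.0248, -0.1025, 0.059]]
rib [[0.535, -0.3313, 0.067], [0.5351, -0.3152, 0.067], [0.5925, -0.3141, 0.067], [0.5924, -0.332, 0.067]]
blade [[0.5064, -0.3351, 0.026], [0.5065, -0.3124, 0.026], [0.618, -0.3121, 0.026], [0.6179, -0.3357, 0.026]]
start/end W [[0.4768, -0.044, 0.0], [0.4499, 0.1148, 0.0]] 9.634591286203506
```

>>> {"op": "servo_tool", "data": {
  "series": [
    {"dx": -2.4,"dy": -0.4,"dz": 2,"spin": 0,"grip": 1},
    {"dx": 0,"dy": 0,"dz": 3.5,"spin": 0,"grip": 1},
    {"dx": 0,"dy": 0,"dz": 3.5,"spin": 0,"grip": 1},
    {"dx": 0,"dy": 0,"dz": 3.5,"spin": 0,"grip": 1},
    {"dx": 0,"dy": 0,"dz": 3,"spin": 0,"grip": 1},
    {"dx": 0,"dy": 0,"dz": 2,"spin": 0,"grip": 1},
    {"dx": 0,"dy": 0,"dz": 1,"spin": 0,"grip": 1},
    {"dx": 0,"dy": 0,"dz": 0,"spin": 0,"grip": 1},
    {"dx": 0,"dy": 0,"dz": 0,"spin": 0,"grip": 1}
  ]
}}

```text
time_s: 3.42
ee_pos: [0.5633, -0.3208, 0.0693]
tool_rot: [0.0, -0.001, 1.0, -0.0]
ft_force: [0.5, -0.4, 0.5]
opening: 0.0855
```

>>> {"op": "servo_tool", "data": {
  "newtons": 50,
  "series": [
    {"dx": 0,"dy": -0.3,"dz": 1.3,"spin": 0,"grip": 1},
    {"dx": 0,"dy": 0,"dz": 0,"spin": 0,"grip": 1},
    {"dx": 0,"dy": 0,"dz": 0,"spin": 0,"grip": 0},
    {"dx": 0,"dy": 0,"dz": 0,"spin": 0,"grip": 0},
    {"dx": 0,"dy": 0,"dz": 0,"spin": 0,"grip": 0},
    {"dx": 0,"dy": 0,"dz": 0,"spin": 0,"grip": 0},
    {"dx": 0,"dy": 0,"dz": 0,"spin": 0,"grip": 0},
    {"dx": 0,"dy": 0,"dz": 0,"spin": 0,"grip": 0},
    {"dx": 0,"dy": 0,"dz": 0,"spin": 0,"grip": 0},
    {"dx": 0,"dy": 0,"dz": 0,"spin": 0,"grip": 0}
  ]
}}

```text
time_s: 4.25
ee_pos: [0.563, -0.3248, 0.0557]
tool_rot: [0.0, -0.0, 1.0, -0.0]
ft_force: [-1.2, 0.4, 2.1]
opening: 0.0172
```

>>> {"op": "servo_tool", "data": {
  "series": [
    {"dx": 0,"dy": 0,"dz": -3,"spin": 0,"grip": 0},
    {"dx": 0,"dy": 0,"dz": -3,"spin": 0,"grip": 0},
    {"dx": 0,"dy": 0,"dz": -3,"spin": 0,"grip": 0},
    {"dx": 0,"dy": 0,"dz": 0,"spin": -4.8,"grip": 0},
    {"dx": 0,"dy": 0,"dz": 0,"spin": -4.8,"grip": 0},
    {"dx": 0.5,"dy": 3.6,"dz": 0,"spin": 0,"grip": 0},
    {"dx": 0.5,"dy": 3.6,"dz": 0,"spin": 0,"grip": 0},
    {"dx": 0.5,"dy": 3.6,"dz": 0,"spin": 0,"grip": 0},
    {"dx": 0.5,"dy": 3.6,"dz": 0,"spin": 0,"grip": 0},
    {"dx": 0,"dy": 0,"dz": 0,"spin": 0,"grip": 0}
  ]
}}

```text
time_s: 5.08
ee_pos: [0.5167, -0.18, 0.1441]
tool_rot: [-0.001, -0.086, 0.996, 0.002]
ft_force: [-0.6, -0.2, -2.2]
opening: 0.0176
```

>>> {"op": "servo_tool", "data": {
  "series": [
    {"dx": 0.5,"dy": 3.6,"dz": 0,"spin": 0,"grip": 0},
    {"dx": 0.5,"dy": 3.6,"dz": 0,"spin": 0,"grip": 0},
    {"dx": 0.4,"dy": 3.6,"dz": 0,"spin": 0,"grip": 0},
    {"dx": 0.4,"dy": 3.6,"dz": 0,"spin": 0,"grip": 0},
    {"dx": 0,"dy": 0,"dz": 0,"spin": 0,"grip": 0},
    {"dx": 0,"dy": 0,"dz": 0,"spin": 0,"grip": 0}
  ]
}}

```text
time_s: 5.58
ee_pos: [0.4768, -0.0453, 0.1452]
tool_rot: [-0.0, -0.085, 0.996, 0.0]
ft_force: [0.1, -0.8, -2.4]
opening: 0.0173
```

```bash
python3 - <<'E'
from h import *
c=snap('wrist','w4.png'); snap('top','t4.png');o=get_obs(); s=np.load('s.npy'); print(o['ee_pos'],toS(s,o['ee_pos']),o['tool_rot'],o['opening'],o['time_s'])
E
```

```text
[ 0.4774334 -0.0471917  0.1452609] [[-0.06292553 -0.07928618  0.1452609 ]] [ 1.00482880e-04 -8.38783269e-02  9.96475991e-01 -1.24687130e-04] 0.0171053427429132 5.6833
```

View pics/w4.png

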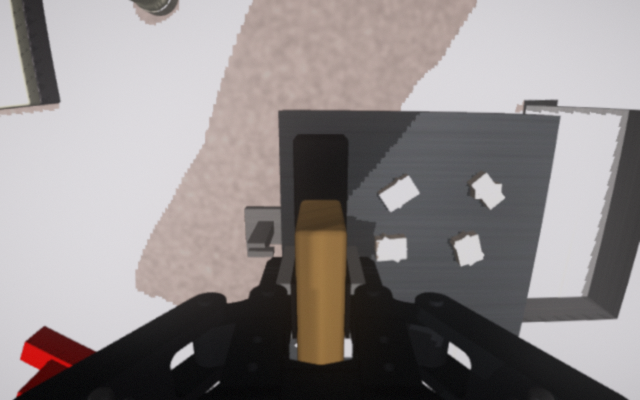

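The scraper hangs aligned over the bed, with all four chips to its right at (399,193), (487,190), (391,249) and (467,249), and the tray beyond. Next I lower it and sweep.

>>> {"op": "servo_tool", "data": {
  "series": [
    {"dx": 0,"dy": 0,"dz": 2,"spin": 0,"grip": 0},
    {"dx": 0,"dy": 0,"dz": 1.5,"spin": 0,"grip": 0},
    {"dx": 0,"dy": 0,"dz": 0.7,"spin": 0,"grip": 0},
    {"dx": 0,"dy": 0,"dz": 0,"spin": 0,"grip": 0},
    {"dx": 0,"dy": 0,"dz": 0,"spin": 0,"grip": 0}
  ]
}}

```text
time_s: 6.1
ee_pos: [0.4773, -0.0476, 0.1035]
tool_rot: [-0.0, -0.083, 0.997, 0.0]
ft_force: [-0.3, -0.2, -1.4]
opening: 0.0172
```

>>> {"op": "servo_tool", "data": {
  "series": [
    {"dx": 0,"dy": 0.5,"dz": 0.15,"spin": 0,"grip": 0},
    {"dx": 0,"dy": 1,"dz": 0,"spin": 0,"grip": 0},
    {"dx": 0,"dy": 1,"dz": 0,"spin": 0,"grip": 0},
    {"dx": 0,"dy": 1,"dz": 0,"spin": 0,"grip": 0},
    {"dx": 0,"dy": 1,"dz": 0,"spin": 0,"grip": 0},
    {"dx": 0,"dy": 1,"dz": 0,"spin": 0,"grip": 0},
    {"dx": 0,"dy": 1,"dz": 0,"spin": 0,"grip": 0},
    {"dx": 0,"dy": 1,"dz": 0,"spin": 0,"grip": 0},
    {"dx": 0,"dy": 1,"dz": 0,"spin": 0,"grip": 0},
    {"dx": 0,"dy": 1,"dz": 0,"spin": 0,"grip": 0}
  ]
}}

```text
time_s: 6.93
ee_pos: [0.4613, 0.0478, 0.1018]
tool_rot: [0.0, -0.084, 0.996, 0.0]
ft_force: [0.3, 0.0, -1.2]
opening: 0.0173
```

>>> {"op": "servo_tool", "data": {
  "series": [
    {"dx": 0,"dy": 1,"dz": 0,"spin": 0,"grip": 0},
    {"dx": 0,"dy": 1,"dz": 0,"spin": 0,"grip": 0},
    {"dx": 0,"dy": 1,"dz": 0,"spin": 0,"grip": 0},
    {"dx": 0,"dy": 1,"dz": 0,"spin": 0,"grip": 0},
    {"dx": 0,"dy": 1,"dz": 0,"spin": 0,"grip": 0},
    {"dx": 0,"dy": 1,"dz": 0,"spin": 0,"grip": 0},
    {"dx": 0,"dy": 1,"dz": 0,"spin": 0,"grip": 0},
    {"dx": 0,"dy": 0,"dz": 0,"spin": 0,"grip": 0},
    {"dx": 0,"dy": 0,"dz": 0,"spin": 0,"grip": 0}
  ]
}}

```text
time_s: 7.68
ee_pos: [0.4496, 0.1163, 0.1018]
tool_rot: [-0.0, -0.084, 0.996, -0.0]
ft_force: [0.6, 0.9, -2.7]
opening: 0.0172
```

```bash
python3 - <<'E'
from h import *
c=snap('wrist','w5.png');o=get_obs(); s=np.load('s.npy'); print(o['ee_pos'],toS(s,o['ee_pos']),o['ft_force'],o['opening'],o['time_s'])
E
```

```text
[0.44975801 0.11587608 0.10178984] [[-0.0629189   0.08611343  0.10178984]] [ 0.24228597 -0.3852526  -1.67069259] 0.017641512383280197 7.7333
```

View pics/w5.png

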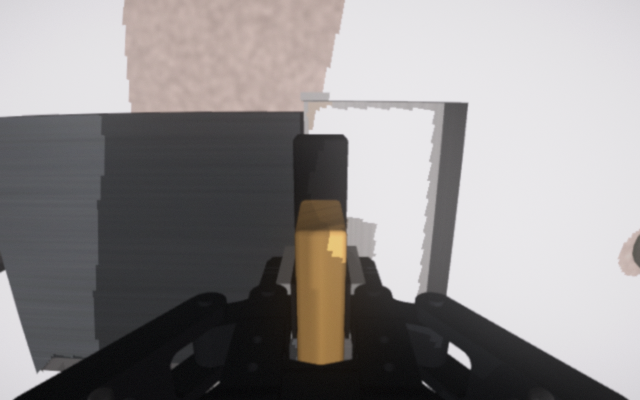

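The visible bed is empty; white chips on the white tray floor are hard to see. I'll lift, back away and take a contrast-stretched picture.

>>> {"op": "servo_tool", "data": {
  "series": [
    {"dx": 0,"dy": 0,"dz": -2.3,"spin": 0,"grip": 0},
    {"dx": 0,"dy": 0,"dz": -3,"spin": 0,"grip": 0},
    {"dx": -0.3,"dy": -3.7,"dz": 0,"spin": 0,"grip": 0},
    {"dx": -0.3,"dy": -3.7,"dz": 0,"spin": 0,"grip": 0},
    {"dx": -0.3,"dy": -3.7,"dz": 0,"spin": 0,"grip": 0},
    {"dx": -0.3,"dy": -3.7,"dz": 0,"spin": 0,"grip": 0},
    {"dx": 0,"dy": 0,"dz": 0,"spin": 0,"grip": 0}
  ]
}}

```text
time_s: 8.32
ee_pos: [0.4876, -0.0342, 0.1549]
tool_rot: [0.001, -0.081, 0.997, -0.001]
ft_force: [0.4, -0.2, -2.5]
opening: 0.0175
```

```bash
python3 - <<'E'
from h import *
c=snap('wrist','w6.png');o=get_obs(); s=np.load('s.npy'); print(o['ee_pos'],toS(s,o['ee_pos']),o['opening'],o['time_s'])
i=c['img'][:340,280:]; g=cv2.createCLAHE(8,(12,8)).apply(cv2.cvtColor(i,cv2.COLOR_BGR2GRAY))
cv2.imwrite('pics/c6.png',cv2.resize(g,None,fx=1.7,fy=1.7,interpolation=cv2.INTER_CUBIC))
E
```

```text
[ 0.48678044 -0.03164264  0.15477391] [[-0.05110798 -0.06552079  0.15477391]] 0.017182449442377803 8.3667
```

View pics/c6.png

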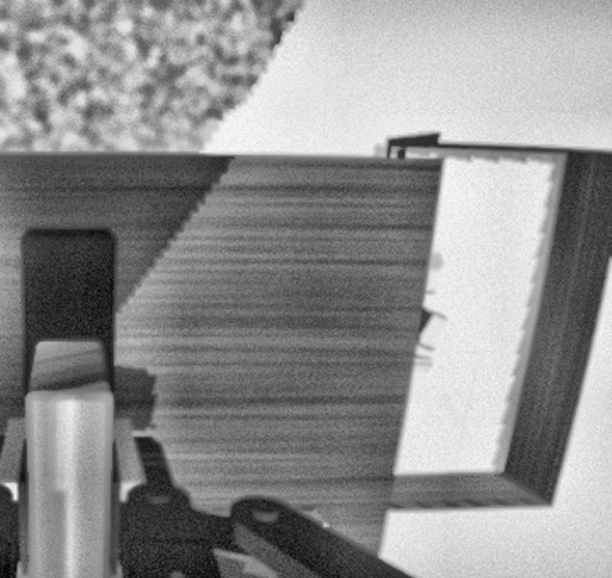

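The bed is clear of chips, and there are dark traces at the tray's bed-side edge near (428,318). The chips there are hidden by the bed's edge from this side, so I'll look from above and left of the tray before setting the scraper down.

>>> {"op": "servo_tool", "data": {
  "series": [
    {"dx": 0,"dy": 3.5,"dz": -2,"spin": 0,"grip": 0},
    {"dx": 0,"dy": 3.5,"dz": -2,"spin": 0,"grip": 0},
    {"dx": 0,"dy": 3.6,"dz": -1,"spin": 0,"grip": 0},
    {"dx": 0,"dy": 3.6,"dz": 0,"spin": 0,"grip": 0},
    {"dx": 0,"dy": 3.6,"dz": 0,"spin": 0,"grip": 0},
    {"dx": 0,"dy": 3.6,"dz": 0,"spin": 0,"grip": 0},
    {"dx": 0,"dy": 3.6,"dz": 0,"spin": 0,"grip": 0},
    {"dx": 0,"dy": 0,"dz": 0,"spin": 0,"grip": 0}
  ]
}}

```text
time_s: 9.03
ee_pos: [0.4425, 0.2236, 0.2049]
tool_rot: [-0.0, -0.086, 0.996, 0.001]
ft_force: [0.8, -0.2, -2.0]
opening: 0.0171
```

```bash
python3 - <<'E'
from h import *
c=snap('wrist','w7.png');o=get_obs(); s=np.load('s.npy'); print(toS(s,o['ee_pos']),o['opening'],o['time_s'])
P=toW(s,[(-.14,.165,.04),(.03,.165,.04),(.03,.075,.045),(-.14,.075,.045)]); p=px('w7.png',P); print(p.round())
x0,y0=np.clip(p.min(0)-25,0,None).astype(int); x1,y1=np.minimum(p.max(0)+25,[640,400]).astype(int)
i=c['img'][y0:y1,x0:x1]; print(x0,y0,x1,y1)
g=cv2.cvtColor(i,cv2.COLOR_BGR2GRAY).astype(float); g=np.clip((g-150)*255/105,0,255).astype(np.uint8)
k=min(800/g.shape[1],590/g.shape[0],4); a=cv2.createCLAHE(4,(4,4)).apply(g)
cv2.imwrite('pics/c7.png',cv2.resize(a,None,fx=k,fy=k,interpolation=cv2.INTER_CUBIC)); print(k)
E
```

```text
[[-0.05179023  0.1911894   0.20477275]] 0.01703345975394747 9.0833
[[283.  79.]
 [288. 276.]
 [188. 277.]
 [168.  80.]]
142 54 312 302
2.379032258064516
```

View pics/c7.png

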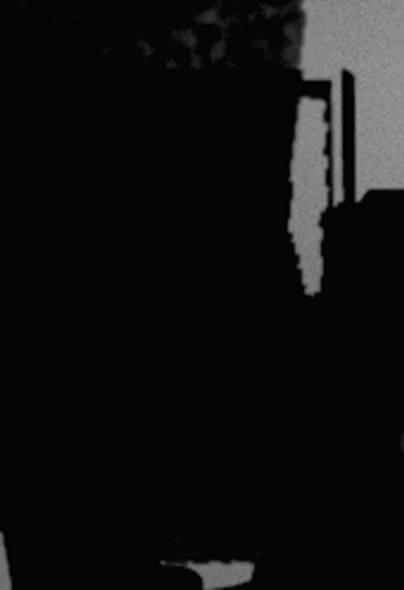

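The stretch was badly chosen: the tray was in shadow, so nothing is readable. I'll map the tray patch into scanner coordinates and print its intensities instead.

```bash
python3 - <<'E'
from h import *
s=np.load('s.npy')
xs=np.arange(.026,-.142,-.005); ys=np.arange(.168,.055,-.004)
P=toW(s,[(x,y,.012) for x in xs for y in ys])
g=cv2.cvtColor(cv2.imread('pics/w7.png'),cv2.COLOR_BGR2GRAY)
m=px('w7.png',P).astype(np.float32).reshape(len(xs),len(ys),2)
v=cv2.remap(g,m[...,0],m[...,1],cv2.INTER_LINEAR)
print('y mm:',ys[0],'->',ys[-1])
for x,r in zip(xs,v): print('%4d '%(x*1000),' '.join('%3d'%a for a in r))
E
```

```text
y mm: 0.168 -> 0.05599999999999991
  26   57  61  61  39  31  32  76  84  85  86  86  86  88  86  87  84  83  83  84  82  81  83  78  37  35  34  33  46  46
  20   60  60  61 129 133 131 132 129 127 130 131 132 133 129 130 132 130 134 131 132 130 132 120  36  35  34  34  46  45
  15   61  61  77 132 134 133 133 129 127 132 129 132 134 130 131 132 129 134 132 132 129 131 120  36  36  35  34  47  47
  10  107  82 126 132 134 133 133 131 126 133 131 134 134 131 131 131 129 135 132 132 131 132 120  37  37  35  33  45  46
   5  125  89 134 132 135 134 134 131 128 132 130 134 134 130 133 132 130 135 132 133 132 131 115  36  36  36  34  46  46
   0  126  90 134 131 136 134 136 131 128 132 131 133 135 131 132 133 130 135 132 132 131 131 120  37  36  36  34  46  46
  -4  127  92 134 133 136 132 136 132 129 134 133 135 135 131 132 134 130 135 132 133 132 130 113  38  35  35  35  47  46
  -9  129  89 135 132 137 134 137 131 129 135 132 135 135 133 133 134 131 136 134 133 131 131 120  37  36  36  33  47  46
 -14  128  93 136 132 136 133 136 132 130 134 133 135 136 132 133 134 131 136 134 135 131
[... 2382 characters left out ...]
42 140 139 140 140 144 140 136 139 138 138 138  90 136 136 135 110  42  41  42  40  52  52
-119  153 153 181 196 197 194 141 141 139 139 141 144 140 137 139 138 138 138  85 137 135 135 119  43  42  42  41  54  54
-124  151 149 177 193 197 186 141 141 139 139 141 143 140 137 138 138 139 138 100 135 137 136 117  43  43  44  41  55  54
-129  148 156 182 160 173 155 141 142 139 139 139 145 140 137 139 138 138 139 107 135 136 136 138 139 135 127 117 121 113
-134  158 156 166 105 103  94  90  88  88  88  88  89  90  88  89  89  91  91  84  90  91  89  89 106 120 137 144 140 141
-139  197 185 196 197 196 158 148 147 143 145 146 145 143 144 146 143 144 144 141 140 139 139 137 138 137 136 140 142 139
```

```bash
python3 - <<'E'
from h import *
s=np.load('s.npy'); g=cv2.cvtColor(cv2.imread('pics/w7.png'),cv2.COLOR_BGR2GRAY)
def rect(f,x0,x1,y0,y1,z,k):
    xs=np.arange(x1,x0,-k); ys=np.arange(y1,y0,-k)
    m=px(f,toW(s,[(x,y,z) for x in xs for y in ys])).astype(np.float32).reshape(len(xs),len(ys),2)
    return cv2.remap(cv2.imread('pics/'+f,0),m[...,0],m[...,1],cv2.INTER_CUBIC)
st=lambda a:np.clip((a.astype(float)-30)*255/120,0,255).astype(np.uint8)
a=st(rect('w7.png',-.142,.03,.06,.13,.012,.0004))
b=st(rect('w7.png',-.142,.03,-.10,.08,.045,.0008)); c=st(rect('w2.png',-.142,.03,.06,.165,.004,.0008))
H=a.shape[0]; pad=lambda q:np.pad(q,((0,H-q.shape[0]),(4,4)))
cv2.imwrite('pics/c8.png',np.hstack([a,pad(b),pad(c)])); print(a.shape,b.shape,c.shape)
E
```

```text
(430, 175) (215, 225) (215, 132)
```

View pics/c8.png

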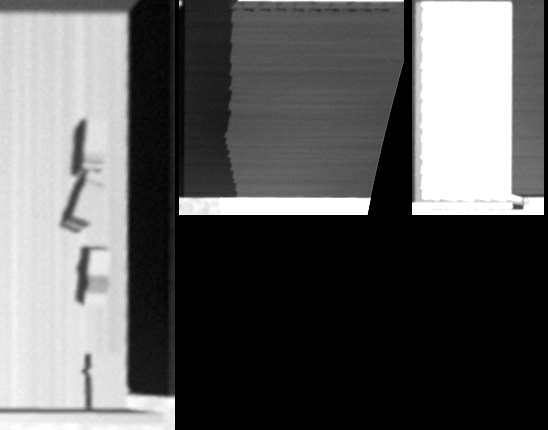

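Left panel (tray, scanner-rectified) shows dark chip sides along the bed-side wall at four places, x about -28, -51, -80 and -122 mm. The wall behind is unobstructed and the middle panel shows the bed empty. The fourth trace is thin, so I'll check it from a shifted viewpoint with numbers.

>>> {"op": "servo_tool", "data": {
  "series": [
    {"dx": 3,"dy": 1.5,"dz": 0,"spin": 0,"grip": 0},
    {"dx": 3,"dy": 1.5,"dz": 0,"spin": 0,"grip": 0},
    {"dx": 0,"dy": 0,"dz": 0,"spin": 0,"grip": 0}
  ]
}}

```text
time_s: 9.33
ee_pos: [0.3761, 0.2387, 0.2046]
tool_rot: [-0.001, -0.085, 0.996, 0.0]
ft_force: [0.2, 0.4, -2.1]
opening: 0.0172
```

```bash
python3 - <<'E'
from h import *
s=np.load('s.npy'); snap('wrist','w9.png'); snap('top','t9.png'); print(get_obs()['time_s'])
def rect(f,xs,ys,z):
    m=px(f,toW(s,[(x,y,z) for x in xs for y in ys])).astype(np.float32).reshape(len(xs),len(ys),2)
    return cv2.remap(cv2.imread('pics/'+f,0),m[...,0],m[...,1],cv2.INTER_LINEAR)
xs=np.arange(-.015,-.141,-.003); ys=np.arange(.112,.068,-.002)
for x,r in zip(xs,rect('w9.png',xs,ys,.012)): print('%4d '%(x*1000),' '.join('%3d'%a for a in r))
E
```

```text
9.4333
 -15  119 117 119 119 116 118 122 121 112 117 120 119 119 116 117 115  92  35  29  30  30  29
 -18  118 117 120 119 116 119 122  90  67 113 121 122 122 117 117 115  91  34  30  30  29  29
 -20  118 118 120 118 117 117  92  56  69 117 123 123 123 118 118 115  86  37  30  30  28  30
 -23  119 117 120 118 117 111  62  52  76 119 122 124 123 116 117 115  84  35  30  31  30  30
 -26  119 116 120 118 118 108  55  51  83 120 124 123 122 116 117 115  91  36  30  31  32  31
 -29  119 118 121 120 117 101  55  52  79 114 115 116 115 116 117 116  88  38  31  31  30  30
 -32  119 118 121 120 116  94  55  54  83 103 106 104 110 115 116 115  86  36  31  32  30  30
 -35  118 118 123 119 116  85  52  58  74  96  99  96 113 116 117 115  89  38  32  31  31  31
 -38  121 119 122 119 117  78  63  80  69 113 121 120 119 116 117 116  86  38  31  31  32  30
 -41  121 120 122 120 117 109  93  62  84 121 123 123 120 116 117 114  83  36  32  32  32  30
 -44  121 120 122 120 119 112  63  68 115 122 123 122 120 116 117 116  88  37  32  32  30  32
 -47  120 120 122 120 117  83  56  99 121 122 121 120 120 1
[... 2154 characters left out ...]
25 126 125 125 123  92  41  38  38  39  39
-119  124 122 123 124 125 126 124 101  67  93 124 125 125 125 125 123 101  43  40  40  40  40
-122  124 122 124 124 126 126 125 120  74  80 122 125 125 126 125 125  98  45  40  42  41  41
-125  124 122 124 125 126 126 125 122  75  82 123 125 125 125 126 125 119  63  41  43  44  46
-128  125 125 125 126 125 125 125 122 104 109 125 125 125 124 123 124 114  95  95  95  94  93
-131  119 119 123 122 121 122 120 122 120 122 120 120 120 119 119 119 119 119 118 118 118 118
-134   69  70  69  70  69  69  69  70  70  70  70  69  70  70  68  69  69  70  70  72  77  89
-137   81  79  77  77  77  77  77  78  76  77  76  76  76  77  77  79  87 105 119 128 129 132
```

The fourth trace stays at x -111…-130, y 80…95 mm, flat on the floor, so all four chips are in the tray. Next I carry the scraper back to its free spot on the bench.

>>> {"op": "servo_tool", "data": {
  "series": [
    {"dx": -0.6,"dy": -3.7,"dz": 0,"spin": 0,"grip": 0},
    {"dx": -0.6,"dy": -3.7,"dz": 0,"spin": 0,"grip": 0},
    {"dx": -0.6,"dy": -3.7,"dz": 0,"spin": 0,"grip": 0},
    {"dx": -0.6,"dy": -3.7,"dz": 0,"spin": 0,"grip": 0},
    {"dx": -0.6,"dy": -3.7,"dz": 0,"spin": 0,"grip": 0},
    {"dx": -0.6,"dy": -3.7,"dz": 0,"spin": 0,"grip": 0},
    {"dx": -0.6,"dy": -3.7,"dz": 0,"spin": 0,"grip": 0},
    {"dx": -0.6,"dy": -3.7,"dz": 0,"spin": 0,"grip": 0},
    {"dx": -0.6,"dy": -3.7,"dz": 0,"spin": 0,"grip": 0},
    {"dx": -0.6,"dy": -3.7,"dz": 0,"spin": 0,"grip": 0}
  ]
}}

```text
time_s: 10.27
ee_pos: [0.5017, -0.1202, 0.2047]
tool_rot: [0.0, -0.083, 0.997, -0.0]
ft_force: [0.7, 0.8, -1.5]
opening: 0.0177
```

>>> {"op": "servo_tool", "data": {
  "series": [
    {"dx": -0.6,"dy": -3.7,"dz": 0,"spin": 0,"grip": 0},
    {"dx": -0.6,"dy": -3.7,"dz": 0,"spin": 0,"grip": 0},
    {"dx": -0.6,"dy": -3.7,"dz": 0,"spin": 0,"grip": 0},
    {"dx": -0.6,"dy": -3.7,"dz": 0,"spin": 0,"grip": 0},
    {"dx": -0.6,"dy": -3.7,"dz": 0,"spin": 0,"grip": 0},
    {"dx": 0,"dy": -3,"dz": 0,"spin": 0,"grip": 0},
    {"dx": 0,"dy": 0,"dz": 3.5,"spin": 0,"grip": 0},
    {"dx": 0,"dy": 0,"dz": 3.5,"spin": 0,"grip": 0},
    {"dx": 0,"dy": 0,"dz": 3,"spin": 0,"grip": 0},
    {"dx": 0,"dy": 0,"dz": 0,"spin": 0,"grip": 0}
  ]
}}

```text
time_s: 11.1
ee_pos: [0.5632, -0.3228, 0.0967]
tool_rot: [-0.004, -0.083, 0.997, 0.004]
ft_force: [-0.4, 0.7, -4.2]
opening: 0.0172
```

>>> {"op": "servo_tool", "data": {
  "series": [
    {"dx": 0,"dy": 0,"dz": 2,"spin": 0,"grip": 0},
    {"dx": 0,"dy": 0,"dz": 1.5,"spin": 0,"grip": 0},
    {"dx": 0,"dy": 0,"dz": 0.5,"spin": 0,"grip": 0},
    {"dx": 0,"dy": 0,"dz": 0,"spin": 0,"grip": 0},
    {"dx": 0,"dy": 0,"dz": 0,"spin": 0,"grip": 0},
    {"dx": 0,"dy": 0,"dz": 0,"spin": 0,"grip": 0}
  ]
}}

```text
time_s: 11.6
ee_pos: [0.5675, -0.3248, 0.0668]
tool_rot: [0.001, -0.084, 0.996, -0.001]
ft_force: [-0.4, 0.5, -1.6]
opening: 0.0173
```

>>> {"op": "servo_tool", "data": {
  "series": [
    {"dx": 0,"dy": 0,"dz": 0.6,"spin": 0,"grip": 0},
    {"dx": 0,"dy": 0,"dz": 0.45,"spin": 0,"grip": 0},
    {"dx": 0,"dy": 0,"dz": 0,"spin": 0,"grip": 0},
    {"dx": 0,"dy": 0,"dz": 0,"spin": 0,"grip": 0}
  ]
}}

```text
time_s: 11.93
ee_pos: [0.5675, -0.3247, 0.0553]
tool_rot: [0.001, -0.084, 0.996, -0.001]
ft_force: [0.9, -1.7, 4.5]
opening: 0.017
```

>>> {"op": "servo_tool", "data": {
  "series": [
    {"dx": 0,"dy": 0,"dz": 0,"spin": 0,"grip": 0.5},
    {"dx": 0,"dy": 0,"dz": 0,"spin": 0,"grip": 1},
    {"dx": 0,"dy": 0,"dz": 0,"spin": 0,"grip": 1},
    {"dx": 0,"dy": 0,"dz": 0,"spin": 0,"grip": 1},
    {"dx": 0,"dy": 0,"dz": 0,"spin": 0,"grip": 1},
    {"dx": 0,"dy": 0,"dz": 0,"spin": 0,"grip": 1},
    {"dx": 0,"dy": 0,"dz": 0,"spin": 0,"grip": 1},
    {"dx": 0,"dy": 0,"dz": 0,"spin": 0,"grip": 1}
  ]
}}

```text
time_s: 12.6
ee_pos: [0.5668, -0.3239, 0.0542]
tool_rot: [0.0, -0.084, 0.996, 0.0]
ft_force: [0.7, -0.1, -0.3]
opening: 0.0852
```

>>> {"op": "servo_tool", "data": {
  "series": [
    {"dx": 0,"dy": 0,"dz": -2,"spin": 0,"grip": 1},
    {"dx": 0,"dy": 0,"dz": -4,"spin": 0,"grip": 1},
    {"dx": 0,"dy": 0,"dz": -4,"spin": 0,"grip": 1},
    {"dx": 0,"dy": 0,"dz": -4,"spin": 0,"grip": 1},
    {"dx": 0,"dy": 0,"dz": -0.6,"spin": 0,"grip": 1},
    {"dx": -0.4,"dy": 3.8,"dz": 0,"spin": 0,"grip": 1},
    {"dx": -0.4,"dy": 3.8,"dz": 0,"spin": 0,"grip": 1},
    {"dx": -0.4,"dy": 3.8,"dz": 0,"spin": 0,"grip": 1},
    {"dx": -0.3,"dy": 3.8,"dz": 0,"spin": 0,"grip": 1},
    {"dx": -0.3,"dy": 3.8,"dz": 0,"spin": 0,"grip": 1}
  ]
}}

```text
time_s: 13.43
ee_pos: [0.5524, -0.132, 0.2001]
tool_rot: [0.0, -0.084, 0.997, 0.0]
ft_force: [0.3, 0.7, -0.4]
opening: 0.0853
```

>>> {"op": "servo_tool", "data": {
  "series": [
    {"dx": -0.3,"dy": 3.8,"dz": 0,"spin": 0,"grip": 1},
    {"dx": 0,"dy": 3.8,"dz": 0,"spin": 0,"grip": 1},
    {"dx": 0,"dy": 0,"dz": 0,"spin": 0,"grip": 1},
    {"dx": 0,"dy": 0,"dz": 0,"spin": 0,"grip": 1}
  ]
}}

```text
time_s: 13.77
ee_pos: [0.543, -0.0563, 0.2005]
tool_rot: [0.0, -0.085, 0.996, -0.0]
ft_force: [-0.6, 0.1, 0.4]
opening: 0.0854
```

```bash
cat >> h.py <<'E'
def rect(f,xs,ys,z):
    s=np.load('s.npy'); m=px(f,toW(s,[(x,y,z) for x in xs for y in ys])).astype(np.float32).reshape(len(xs),len(ys),2)
    return cv2.remap(cv2.imread('pics/'+f,0),m[...,0],m[...,1],cv2.INTER_LINEAR)
def asc(f,x0,x1,y0,y1,z,k=.0015):
    xs=np.arange(x1,x0,-k); ys=np.arange(y1,y0,-k); v=rect(f,xs,ys,z)
    print(f,'cols y %.0f..%.0f mm'%(y1*1e3,ys[-1]*1e3))
    for x,r in zip(xs,v): print('%6.1f '%(x*1e3),''.join(chr(65+min(25,int(a)//10)) for a in r))
E
python3 - <<'E'
from h import *
snap('wrist','w10.png'); o=get_obs(); s=np.load('s.npy'); print(toS(s,o['ee_pos']),o['time_s'])
c=np.load('pics/w10.npz'); print(c['K'][0,0])
print(px('w10.png',toW(s,[(-.04,-.107,.06),(.03,-.094,.059),(.03,0,.114)])).round())
asc('w10.png',-.065,.045,-.14,-.08,.06)
E
```

```text
[[ 1.51092107e-04 -1.00584380e-01  2.00425409e-01]] 13.8167
347.5608541287284
[[309. 144.]
 [326. 231.]
 [469. 260.]]
w10.png cols y -80..-140 mm
  45.0  IIIIIIIIIIIIIIIJOPPRUUUUUUUVUUSQQQQQQQQQQ
  43.5  IIIIIIIIIIIIIIIJOPPRUUUUUUUUUTRQQQQQQQQQQ
  42.0  NNMLKIIIIIIIIIIJOPQTUUUUUUUUTRRQQQQQQQQQP
  40.5  TTSRQLIIIIIIIIIJOQQTUUUUUUUTRRQQQQQQQQQQP
  39.0  TUUUURKIIIIIJIIJOQQRUUVUUURQQQQQQQQQQQQQP
  37.5  SUUUURNKIIIHHIIJOQQQUUUUUSQPQQQQPPQQQQQPP
  36.0  PTUUTQONJHHGGGGINPPRUUUUSRQQQQQQQPQQQQQQP
  34.5  PSRQQOPOMIGGGGGHNPPRUUUURQQQQQPQQQQQQQQPP
  33.0  OPPOOPOOOLHGGGGHNQQSUUUSQQQQQPQQQQQQQQPPP
  31.5  OOOOPOOOONJGGGGHNQQTUUSQPPQQQQQQQQQQQQPPP
  30.0  OOOOPOOOOLIGGGGHNQRTUSQPPQQQQQQPPPPQQQQQP
  28.5  OOOPOOOOLIHGGGGHOQQSTRQQPPPQQQPPPPPPQQQQQ
  27.0  OOOOOOOLIHGGGGGHOQQQRQQQPPPQQQQPPPPPQQQQQ
  25.5  OOOOOOLIHHGGGGGHNQQQQPQQPPQQQQQQPPPPQQQQP
  24.0  OOONOLIHHGGGGGGHNPQQQQQPPQQQQQQQQQPPQQQQQ
  22.5  NNMLLIHHGGGGGGGHNQQQQQQQQQQRQQQQQQPPQQQQQ
  21.0  JJIHHHHGGGGGGGGHNQQPQQQQQQQQQQQQQQQPQQRQQ
  19.5  IHHHHGGGGGGGGGGHNQPPPPQQQQQQQQQQQQQQQQQQQ
  18.0  HHHGGHHGGGGGGGGHOQPPPPPQQQQQQQQQQQQQQQQQQ
  16
[... 2045 characters left out ...]

 -45.0  FFFFFFFFFFFFGGGHOLLLKGGHIIIIIJLLLMPQQQQQQ
 -46.5  FFFFFFFFFFFFFFFIOLLLLHGGGGGGILLLMLPQQQQPQ
 -48.0  FFFFFFFFFFFFFFGHOLLLLJJJJJJJLMMMMMPQQQQQQ
 -49.5  FFFFFFFFFFFFFGFHOLLLLLLLLLLLLMMMMMPQQQQQQ
 -51.0  FFFFFFFFFFFFFFGIPLLLLLLLLLLMLLMLMMPQQQQQQ
 -52.5  FFFFFFFFFFFFFFFIOLLLLLLLLLLLMMLMMMQQPPQQR
 -54.0  FFFFFFFFFFFFFFFIOLLLLLLLLLLLMMMMMMQQQQQQR
 -55.5  FFFFFFFFFFFFFFGIPLKLLLLLLLLLLLLLLMQQQQQRQ
 -57.0  FFFFFFFFFFFFFFFIPONOONOOOOOOOOONOPQQQQRRQ
 -58.5  FFFFFFFFFFFFFFFIPPQQQQQQQQQQPPPPPQQQQQQQQ
 -60.0  FFFFFFFFFFFFFFGIPQQPPPPQQQQQQPPPPQPPQQQQQ
 -61.5  FFFFFFFFFFFFFFGIPQQQPPPPPQQQQPPPPQQQQQQQQ
 -63.0  FFFFFFFFFFFFGFFIPQQQQQPPPQQQQQPPPQQQQQQPQ
 -64.5  FFFFFFFFFFFFFGGIPQQQPQPPPPPQQQQQPQQQQQQQQ
```

>>> {"op": "servo_tool", "data": {
  "series": [
    {"dx": 1.1,"dy": -0.6,"dz": 3.5,"spin": 0,"grip": 1},
    {"dx": 1.1,"dy": 0,"dz": 3.5,"spin": 0,"grip": 1},
    {"dx": 0,"dy": 0,"dz": 1,"spin": 0,"grip": 1},
    {"dx": 0,"dy": 0,"dz": 0,"spin": 0,"grip": 1},
    {"dx": 0,"dy": 0,"dz": 0,"spin": 0,"grip": 1}
  ]
}}

```text
time_s: 14.23
ee_pos: [0.523, -0.0685, 0.1212]
tool_rot: [0.0, -0.083, 0.997, -0.0]
ft_force: [-0.3, 0.5, 1.3]
opening: 0.0854
```

```bash
cat >> h.py <<'E'
def raw(f,c,h=14,wd=20):
    g=cv2.imread('pics/'+f,0); u,v=np.round(c).astype(int)
    print(f,'cols',u-wd,'..',u+wd)
    for r in range(v-h,v+h+1): print('%4d '%r,' '.join('%3d'%a for a in g[r,u-wd:u+wd+1]))
E
python3 - <<'E'
from h import *
snap('wrist','w11.png'); o=get_obs(); s=np.load('s.npy'); print(toS(s,o['ee_pos']),o['time_s'])
c=np.load('pics/w11.npz'); print('cam S',toS(s,-c['R'].T@c['t']))
P=px('w11.png',toW(s,[(-.04,-.110,.06),(.03,-.094,.059)])); print(P.round())
raw('w11.png',P[0],17,19)
E
```

```text
[[-0.02079293 -0.10814668  0.12234758]] 14.2833
cam S [[-0.08967057 -0.10704268  0.24246588]]
[[315. 200.]
 [342. 311.]]
w11.png cols 296 .. 334
 183   69  69  67  70  69  68  68  67  67  66  66  65  66  66  65  80 107 114 114 115 115 114 113 113 112 124 149 157 155 133  88  57  58  57  58  59  56  56  57
 184   68  67  68  69  66  68  68  67  67  64  67  66  66  64  67  80 108 116 116 116 115 116 116 115 114 125 150 158 156 134  87  59  59  59  58  58  60  57  57
 185   67  67  69  68  69  67  67  66  66  68  68  66  65  63  64  82 108 115 117 116 116 117 117 116 115 124 151 158 155 135  87  59  58  59  58  57  57  57  58
 186   69  69  66  67  68  68  67  67  67  68  66  67  66  63  63  80 108 115 116 116 116 116 115 116 113 124 151 158 155 137  86  61  60  59  59  59  57  57  57
 187   69  68  67  67  68  66  68  67  66  66  67  65  66  63  62  81 108 116 115 114 116 116 114 115 114 124 151 161 157 139  87  59  58  58  58  59  57  59  56
 188   69  71  68  67  70  67  67  67  67  66  68  69  66  62  62  81 106 114 116 114 114 114 114 114 113 125 151 160 158 138  89  59  57  60  58
[... 4014 characters left out ...]
 160 161 157 133  78  57  59  59  55  59  58  57  58
 214  169 168 168 166 169 168 171 170 171 172 171 172 172 173 173 171 168 167 164 163 161 160 164 163 164 163 162 160 154 131  78  57  58  59  59  60  59  58  57
 215  168 166 166 168 168 170 170 169 168 169 169 171 171 171 172 171 169 166 163 162 162 162 161 163 162 164 163 159 153 130  79  56  59  59  59  59  59  58  58
 216  166 167 166 166 169 170 169 169 169 168 169 169 169 171 171 171 168 167 165 163 162 163 161 164 164 164 162 158 154 130  77  58  60  59  59  58  58  58  58
 217  164 162 164 166 166 167 169 166 166 167 166 166 168 169 169 168 168 166 164 165 163 163 163 165 165 163 162 159 154 131  78  58  59  60  58  60  59  57  59
```

```bash
python3 - <<'E'
from h import *
s=np.load('s.npy')
print('mark w11',toS(s,w('w11.png',[(318,201.7),(318,198),(318,205.5)],.06)).round(4).tolist())
M=toS(s,w('w11.png',[(318,201.7)],.06)); print('mark pred px in w10',px('w10.png',toW(s,M)),'w2',px('w2.png',toW(s,M)),'w3',px('w3.png',toW(s,M)))
asc('w11.png',.008,.046,-.104,-.084,.059,.001)
E
```

```text
mark w11 [[-0.0388, -0.1084, 0.06], [-0.0409, -0.1084, 0.06], [-0.0366, -0.1084, 0.06]]
mark pred px in w10 [[307.28788196 145.18698629]] w2 [[227.0505828  238.26417536]] w3 [[587.20405381 148.16209512]]
w11.png cols y -84..-103 mm
  46.0  IIIIIIIIIIIIIIIIIIII
  45.0  IIIIIIIIIIIIIIIIIIII
  44.0  IIIIIIIIIIIIIIIIIIII
  43.0  JJIIIIIIIIIIIIIIIIII
  42.0  NNMJIIIIIIIIIIIIIIII
  41.0  STRMJIIIIIIIIIIIIIII
  40.0  UUURNJIIIIIIIIIIIIII
  39.0  UUVUSMJIIIIIIIIIIIII
  38.0  UUUUURMJIIIIIIIIIIII
  37.0  UUVUUURMJIIIIIIIIIII
  36.0  UVUUUUURMIIIIIIIIIII
  35.0  UUVUUUUURMJIIIIIIIJI
  34.0  UUVUUVUUURMJIIJIIJJI
  33.0  UVUUVUVVUURLJIJJJIII
  32.0  UUUUUUVUVUTNJIIIIIII
  31.0  VUUUVVUUUTPKIIIIIIJI
  30.0  UUUUUVVUTOJIIIIIJJJI
  29.0  VVVVVUVTPJIIIJJJJJJI
  28.0  UUVVVUTPKHHIIIJJJJJI
  27.0  VVUUUTPKIIHIHIIIJJJI
  26.0  VVUUTOJIIIIHGHIJJJII
  25.0  VVUTPJIHIIIHHHIJIIJI
  24.0  UUTPKIHIHHHHGHJIIJII
  23.0  PROKIHIHHHHHIIIIIIJI
  22.0  KKJIHIHHHHGIIJIIIJII
  21.0  IHHHHHHHHGGIIIIIIIII
  20.0  IHHHHHHHGHHIIIIIIIJI
  19.0  IHHHHHHHHIIIIIIJIIJI
  18.0  IHIHHHHIIIIIIJJJJJJJ
  17.0  IHIHHGHIJJJIJJJJJJJI
  16.0  IHHHGGHIIIIIIIIIIIII
  15.0  HGGGHHIIIIIIIIIIIIII
  14.0  HHGGHIIIIIIIIIIIIIII
  13.0  IIIHIIIIIIIIIIIIIIII
  12.0  IIIIIIIIIIIIIIIIIIII
  11.0  IIIIIIIIIIIIIIIIIJJI
  10.0  IIIIIIIIIIIIIIIIIIJI
   9.0  IIIIIIIIIIIIIIIIIIJI
```

```bash
python3 - <<'E'
from h import *
s=np.load('s.npy'); o=get_obs(); print(toS(s,o['ee_pos']))
asc('w10.png',.012,.052,-.026,.024,.114,.001)
E
```

```text
[[-0.02079293 -0.10814668  0.12234758]]
w10.png cols y 24..-25 mm
  52.0  IIIIIIIHIIIJPQLFDDDDEFGGGGGGGGFEDDDDDDDDDDDDDDDDDD
  51.0  IIIIIIIIIIIJPTRKFDEDDEFGGGGGGGGFEDDDDDDDDDDDDDDDDD
  50.0  IIIIIIIIIIIKPUTQJEDDDDEFGGGGGGGGFEDDDDDDDDDDDDDDDD
  49.0  IIHHHHHHHIIJQTUTQIEDDDDEGGGGGGHGGFEDDDDDDDDDDDDDDD
  48.0  HHHHHHHHHHHJQTUUTPIEDDDEFGGGGGGHHGFDDDDDDDDDDDDDDD
  47.0  IIIHHHHHIIHKQTUUUTOHDDDEEFGGGGGGHHGEDDDDDDDDDDDDDD
  46.0  IIIIIIIIIIIKQUUUUTQLFEDDDEFGGGGGGHHGEDDDDDDDDDDDDD
  45.0  IIIIIIIIIIIKQUUUUSRPLFDDDDEFGGGGGGHHGEDDDDDDDDDDDE
  44.0  IIIIIIIIIIIJQUUUUTSRPLFDDDDEFGGGGGGHHFEDDDDDDDDDDE
  43.0  IIIIIIIIIIIKQUUUUUTRRPKEDDDDFGGGGGGGHGFEDDDDDDDDDE
  42.0  IIIIIIIIIIIKQUUUUUSRQQOJFEDDEFGGGGGGGHGEDDDDDDDDED
  41.0  IIIIIIIIIIIKQUUUTSRQQQQOLHEDDEFGGGGGGGGGEDEDDDDDDE
  40.0  IIIIIIIIIIIKQUUUSRRQQQQQPNJFEDEFGGGGGGGGGEDEDDDDDE
  39.0  IIIIIIIIIIIKQTUTRRRRRRRRRQPMIFEEGGGGGGGGGFEDEDDDDD
  38.0  IIIIIIIIIIIKRTSRRRRRRRRSSRRQOLGFFGHGGGGGGGFEDEEEED
  37.0  IIIIIIIIIIIKQTRQQQRRRRRSSRRRQPNJHJJHHHHGGGGEEDDEDE
  36.0  IIIIIIIIIIIKQSRQQQRSSRRSSSSRQQQOKMPKHHHHHHGFEEEEDE
  35.0  IIIIIIIIIIIKQRQQQQRSRQQ
[... 625 characters left out ...]
 IIIIIIIIIIIKRUUUTQQQRRRRRRRQOJHGGGGGGGGGMSUUUUUUSP
  23.0  IIIIIIIIIIIKRUUUUSPOPPQQQPNMKHGGGGGGGGGGHNSUUUTRQO
  22.0  IIIIIIIIIIIKRUUUUURNKKMMLJIHGGGGGGGGGGGFGHMSTSRPOO
  21.0  IIIIIIIIIIIKRUUUUUUTPNLKIHGGGGGGGGGGGGGGGGHMQPOOOO
  20.0  IIIIIIIIIIIKRUUUUUUUUTSQOKHGGGGGGGGGGGGGGGGHLNOOOO
  19.0  IIIIIIIIIIIKRUUUUUUUUUUUTRLHGGGGGGGGGGGGGGGGHLOOOO
  18.0  IIIIIIIIIIIKRUUUUUUUUUUUUURNIGGGGGGGGGGGGGGGGILNOO
  17.0  IIIIIIIIIIIKRUUUUUUUUUUUUUUTOIGGGGGGGGGGGGGGGGILNO
  16.0  IIIIIIIIIIIKRUUUUUUUUUUUUUUUTOJHGGGGGGGGGGGGGFGILN
  15.0  IIIIIIIIIIIKRUUUUUUUUUUUUUUUUTQJGGGGGGGGGGGGGGGGJM
  14.0  IIIIIIIIIIIKRUUUUUUUUUUUUUUUUUTQKHGGGGGGGGGGGGGGHL
  13.0  IIIIIIIIIIILRUUUUUUUUUUUUUUUUUUUQKHGGGGGGGGGGGGGGJ
```

Measured: post axis at scanner (32, 1) mm, pointer tip x 32.3, mark x -38.8, which makes the pull about 71 mm. Next I go over the post.

>>> {"op": "servo_tool", "data": {
  "series": [
    {"dx": 0,"dy": 0,"dz": -3,"spin": 0,"grip": 1},
    {"dx": 0,"dy": 0,"dz": -2.5,"spin": 0,"grip": 1},
    {"dx": -1.7,"dy": 3.6,"dz": 0,"spin": 0,"grip": 1},
    {"dx": -1.8,"dy": 3.7,"dz": 0,"spin": 0,"grip": 1},
    {"dx": -1.8,"dy": 3.6,"dz": 0,"spin": 0,"grip": 1},
    {"dx": 0,"dy": 0,"dz": 0,"spin": 0,"grip": 1},
    {"dx": 0,"dy": 0,"dz": 0,"spin": 0,"grip": 1}
  ]
}}

```text
time_s: 14.87
ee_pos: [0.5583, 0.0504, 0.1779]
tool_rot: [0.002, -0.086, 0.996, -0.0]
ft_force: [0.6, -0.3, -0.4]
opening: 0.0851
```

```bash
python3 - <<'E'
from h import *
o=get_obs(); print(toS(np.load('s.npy'),o['ee_pos']))
E
```

```text
[[0.03308434 0.00339586 0.17785135]]
```

>>> {"op": "servo_tool", "data": {
  "newtons": 80,
  "series": [
    {"dx": 0,"dy": -0.2,"dz": 3,"spin": 0,"grip": 1},
    {"dx": 0,"dy": 0,"dz": 3,"spin": 0,"grip": 1},
    {"dx": 0,"dy": 0,"dz": 2,"spin": 0,"grip": 1},
    {"dx": 0,"dy": 0,"dz": 0.8,"spin": 0,"grip": 1},
    {"dx": 0,"dy": 0,"dz": 0,"spin": 0,"grip": 1},
    {"dx": 0,"dy": 0,"dz": 0,"spin": 0,"grip": 1}
  ]
}}

```text
time_s: 15.37
ee_pos: [0.5576, 0.0459, 0.0889]
tool_rot: [0.001, -0.083, 0.997, -0.0]
ft_force: [0.1, -0.7, 0.2]
opening: 0.0855
```

>>> {"op": "servo_tool", "data": {
  "newtons": 80,
  "series": [
    {"dx": 0,"dy": 0,"dz": 0,"spin": 0,"grip": 0},
    {"dx": 0,"dy": 0,"dz": 0,"spin": 0,"grip": 0},
    {"dx": 0,"dy": 0,"dz": 0,"spin": 0,"grip": 0},
    {"dx": 0,"dy": 0,"dz": 0,"spin": 0,"grip": 0},
    {"dx": 0,"dy": 0,"dz": 0,"spin": 0,"grip": 0},
    {"dx": 0,"dy": 0,"dz": 0,"spin": 0,"grip": 0},
    {"dx": 0,"dy": 0,"dz": 0,"spin": 0,"grip": 0},
    {"dx": 0,"dy": 0,"dz": 0,"spin": 0,"grip": 0}
  ]
}}

```text
time_s: 16.03
ee_pos: [0.5568, 0.0473, 0.0878]
tool_rot: [0.0, -0.084, 0.996, 0.001]
ft_force: [-2.4, 5.3, 5.5]
opening: 0.0143
```

```bash
python3 - <<'E'
from h import *
o=get_obs(); print(o['ee_pos'],toS(np.load('s.npy'),o['ee_pos']),o['ft_force'],o['time_s'])
E
```

```text
[0.55684148 0.04731699 0.08781126] [[0.03117986 0.00059944 0.08781126]] [-2.37352427  5.26903313  5.49828226] 16.0333
```

>>> {"op": "servo_tool", "data": {
  "newtons": 80,
  "series": [
    {"dx": 0.6,"dy": 0,"dz": 0,"spin": 0,"grip": 0},
    {"dx": 1,"dy": 0,"dz": 0,"spin": 0,"grip": 0},
    {"dx": 1,"dy": 0,"dz": 0,"spin": 0,"grip": 0},
    {"dx": 1,"dy": 0,"dz": 0,"spin": 0,"grip": 0},
    {"dx": 1,"dy": 0,"dz": 0,"spin": 0,"grip": 0},
    {"dx": 1,"dy": 0,"dz": 0,"spin": 0,"grip": 0},
    {"dx": 1,"dy": 0,"dz": 0,"spin": 0,"grip": 0},
    {"dx": 0.5,"dy": 0,"dz": 0,"spin": 0,"grip": 0},
    {"dx": 0,"dy": 0,"dz": 0,"spin": 0,"grip": 0},
    {"dx": 0,"dy": 0,"dz": 0,"spin": 0,"grip": 0}
  ]
}}

```text
time_s: 16.87
ee_pos: [0.4876, 0.0358, 0.0878]
tool_rot: [0.002, -0.084, 0.996, 0.001]
ft_force: [4.7, 8.7, 1.1]
opening: 0.0139
```

```bash
python3 - <<'E'
from h import *
s=np.load('s.npy'); snap('wrist','w12.png'); snap('top','t12.png')
o=get_obs(); print(o['ee_pos'],toS(s,o['ee_pos']),o['ft_force'],o['opening'],o['time_s'])
print(px('w12.png',toW(s,[(-.0388,-.1084,.06),(-.0388,-.0935,.059)])))
asc('w12.png',-.070,-.018,-.126,-.076,.06,.001)
E
```

```text
[0.48780021 0.03582146 0.08782567] [[-0.03881154  0.00082107  0.08782567]] [5.5613885  9.37938598 0.09855634] 0.014240242888832914 16.9667
[[ 92.12331795 255.03447134]
 [122.51785136 254.58468459]]
w12.png cols y -76..-125 mm
 -18.0  GGGGGGGGHHHHHHHHHHLTUUUTUUUWXXXXXYYYYYXYYXYXYYXXXY
 -19.0  GHHHHHHHHHHHHHHHHHLTUUUUUUUXXYYYYYXYYYXYXYYYYXYXYX
 -20.0  GGHHHHHHHHHHHHHHHHLTUUUTTUWXXYXXYYYYYYYXXYYXYYYYXY
 -21.0  HHHHHHHHHHHHHHHHHHLTUUUUUWXXYYYYYYXYXYYYYYXYXXXYYX
 -22.0  HHHHHHHHHHHHHHHHHHLSTUUUUWXYXXXYYYYYXYYXYYYYXXYYYY
 -23.0  HHHHHHHHHHHHHHHHHHLTUUUUUXXYXYYYYXYYYYYYYYYYYXYYXY
 -24.0  HHHHHHHHHHHHHHHHHHLTUUUUVXYYXYXYYXXYYYYYXYYYYYYYYY
 -25.0  HHHHHHHHHHHHHHHHHHLTUUUUVXYYYYYYYYYYYYYYYYYYYYXYXY
 -26.0  HHHHHHHHHHHHHHHHHHLTUUUUVXYYYYYYYYXYYYYYYYXYYYYYYY
 -27.0  HGGHHHHHHHHHHHHHHHLTUUUUWXYXYXXYYYYYYYYYYYYYYYXYYY
 -28.0  IJJJJIIIHIHHHHHHHHLTUUVWXXYYYYYYYXXYYYYYYYYYYYXYYY
 -29.0  PPPPPPPOLNJHHHHHHHLTUUXXXYYYYYYYXXYYYYYYYYXYYXXYYY
 -30.0  RRRRRRRQQROJHHHHHIMTUUXXYYYYYYYYYXYYYYYYYYYYYYXYYY
 -31.0  RRRRRRRRRRRPJHHHHHLTUVXXXYXYXYYYYYYYYYYYYYYYYYYYYY
 -32.0  RRRRRRRRSSSROJHHHILTUVXYYYYXXYYYYYYYYYYY
[... 1493 characters left out ...]
 HHHHHHHHHHHHHHHIIIIJKNRUUXYYYYYYYYYYYYYYYYYYYYYYYY
 -59.0  HHHHHHHHHHHHHHHIIIJMRUUVVXXXYYYYYYYYYYYYYYYYYYYYYY
 -60.0  HHHHHHHHHHHHHHHIIIMUVVVVVXXYYYYYYYYYYYYYYYYYYYYYYY
 -61.0  HHHHHHHHHHHHHHHHHINUVVVVVXXYYXYYYYYYYYYYYYYYYYYYYY
 -62.0  GHGHHHHHHHHHHHHHHIOUVVVVVXYYYYYYYYYYYYYYYYYYYYYYYY
 -63.0  HHHHHHHHHHHHHIIIIINUUUVVVXYYYYYYYYYYYYYYYYYYYYYYYY
 -64.0  HHHHHHHHHHHHHIHIIINUVVVVVXYYYYYYYYYYYYYYYYYYYYYYYY
 -65.0  HHGHHHHHHHHHHHHIIIOUVVVVVXYYYYYYYYYYYYYYYYYYYYYYYY
 -66.0  GGHHHHHHHHHHHHIIIIOUVVVVVXYYYYYYYYYYYYYYYYYYYYYYYY
 -67.0  HHHHHHHHHHHHHHIIIINTUUUUUXYYYYYYYYYYYYYYYYYYYYYYYY
 -68.0  HHHHHHHHHHHHHIIIIIKNNNORVXYYYYYYYYYYYYYYYYYYYYYYYY
 -69.0  HHHHHHHHHHHHHHIIIIKPPRVXYYYYYYYYYYYYYYYYYYYYYYYYYY
```

The pointer tip reads x -38.8 and the fin spans -37.3…-40.8 (centre about -39), so they are level. I'll let it settle, check the scraper and bystanders in the top view by numbers, and hand in.

>>> {"op": "servo_tool", "data": {
  "newtons": 80,
  "series": [
    {"dx": 0,"dy": 0,"dz": 0,"spin": 0,"grip": 0},
    {"dx": 0,"dy": 0,"dz": 0,"spin": 0,"grip": 0},
    {"dx": 0,"dy": 0,"dz": 0,"spin": 0,"grip": 0},
    {"dx": 0,"dy": 0,"dz": 0,"spin": 0,"grip": 0}
  ]
}}

```text
time_s: 17.3
ee_pos: [0.4879, 0.0358, 0.0878]
tool_rot: [0.002, -0.084, 0.996, 0.001]
ft_force: [5.1, 8.5, 0.7]
opening: 0.0144
```

```bash
python3 - <<'E'
from h import *
s=np.load('s.npy'); snap('top','t13.png'); o=get_obs(); print(toS(s,o['ee_pos']),o['ft_force'],o['opening'],np.abs(o['joint_vel']).max(),o['time_s'])
g=cv2.imread('pics/t13.png',0); r=g[140:205,400:440]; v,u=np.nonzero(r<30); (c,wh,a)=cv2.minAreaRect(np.c_[u,v].astype(np.float32)); print('scraper px',np.array(c)+[400,140],wh,a, w('t13.png',[np.array(c)+[400,140]],.026))
d=cv2.absdiff(g,cv2.imread('pics/top0.png',0))
for n,(x,y) in dict(box=(412,223),vial=(372,241),mouse=(478,163),jar=(192,214),bottle=(166,152),dish=(187,250)).items(): print(n,d[y-16:y+16,x-18:x+18].mean().round(1))
E
```

```text
[[-0.03869809  0.00082414  0.08785588]] [5.07103151 8.98791054 0.74570098] 0.014006526956349493 0.0013800564248059323 17.35
scraper px [414.2029705  165.47029877] (46.50189208984375, 12.682333946228027) 69.14553833007812 [[ 0.57965929 -0.31420032  0.026     ]]
box 14.0
vial 14.2
mouse 8.2
jar 13.9
bottle 12.3
dish 19.4
```

```bash
python3 -c "
from cell import *
print(job_done()); print(get_obs()['time_s'])"
```

```text
the job is handed in; nothing more can be done
None
the job is handed in; nothing more can be done
```

I swept the four chips into the waste tray in one pass with the black scraper. I then set the scraper down and let go near where it first stood, to the right of the scanner. The job was handed in at about 17.4 s with the gripper holding the carriage post at 80 N. No verdict was reported.

**What the last checks showed**
- **Chips:** four separate traces lay against the bed-side wall of the tray, with the wall behind them unobstructed, and the bed was empty. The fourth trace was thin, but a second viewpoint showed it at the same place, so I took it as a chip. I did not look at the tray again after pulling the carriage.
- **Pointer:** its tip was at x = -38.8 mm and the mark fin's centre at about -39 mm in the scanner's frame. The pull was about 71 mm, and the arm was at rest.

**What was weaker**
- **Scraper:** the last top-view estimate put it at (0.580, -0.314), about 15 mm from where it was released. That measurement was crude, probably upset by shadow or the red decoy. The release itself was clean, at bench height with no load left on the fingers.
- **Bystanders:** the top-view difference check was inconclusive, with brightness changes around all of them. I put that down to the arm's shadow, and no move came near them.
- **Tray picture:** one of the 12 pictures viewed was wasted on a bad contrast stretch.
- **Side load:** a sideways force of about 9 N stayed on the gripped post at the end.

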